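# Load the jeweller's curing box

## Task

Press down gently on the latch end of the white curing box's lid so that its push latch lets go and the lid springs open, then set the steel pendant carrier fully down in the round seat inside and let go of it. Then swing the lid shut and press it gently until the latch catches again and the lid stays closed and flush; never lean on the lid with more than about 1.6 kg, and leave the other things on the bench where they are.

Things in the scene. Friction and masses are not known exactly. Their poses are not given: they have to be found in the camera images.
- case: curing box: white open-topped case 156 (x) x 184 (y) x 90 mm high, fixed, origin at the centre of its underside, z up. Lid hinged along its +y side (hinge line parallel to its x), push latch in a pocket at its -y side. Walls 8 mm. Inside, on the hinge side, a well 140 (x) x 114 mm (y), its centre 19 mm towards +y
- seat (a point): centre of the floor of the round seat in the well: on the case's x = 0, y = +18 mm, 12 mm above the bench. The seat is a round hole 51 mm wide and 8 mm deep in an aluminium plate whose top is 20 mm above the bench. Axes as the case's
- lid: lid panel, white, 136 (along hinge) x 160 x 8 mm, shut inside the case's rim, top flush with it, 90 mm above the bench. Origin on the hinge line at mid-thickness (case y +82 mm, height 86 mm). Shut, its axes are the case's and it runs from the origin to -y; z out of its top face. A latch prong hangs 43 mm below the origin's level, 140 mm from the hinge
- press (a point): centre of the grey disc, 24 mm wide, on the lid's top face, where to press: 125 mm from the hinge line, 35 mm from the lid's free edge. It moves with the lid, axes as the lid's
- lid_angle (a joint): lid angle, rad: 0 latched and flush, 1.75 open (leaning a little back), negative pressed in. A spring swings it open in 2 s when free (2 N at the disc). Push-push latch: each press down to its firm stop, then letting up, changes it between caught and free. The unseen stop differs each time, 5 to 16 mm below flush at the disc; getting there takes 2 to 5 N, then it rises steeply; 8 N is enough
- carrier_mid (a point): middle, half-way up, of the pendant carrier: a loose steel piece of about 0.2 kg, standing upright on the bench: a disc 46 mm wide and 10 mm thick, with a round stem 16 mm wide standing up from its centre, 52 mm high in all (this point is 26 mm above its underside). Take it by the upper half of the stem. z is its upright axis
- pliers_a: bystander: orange-handled pliers 140 mm long lying flat, origin at the pivot on the bench; leave alone
- pliers_b: bystander: blue-handled pliers 140 mm long lying flat, origin at the pivot on the bench; leave alone
- gift_box: bystander: black box 85 x 85 x 32 mm, origin under its centre; leave alone
- bench_block: bystander: flat square steel block 60 x 60 x 18 mm, origin under its centre; leave alone
- mandrel: bystander: tapered steel ring mandrel lying down, 200 mm long along its x, up to 26 mm thick, origin under its middle; leave alone
- stone_dish: bystander: white dish 68 mm wide, 22 mm high, origin under its centre; leave alone
- resin: bystander: small grey bottle 38 mm wide, 75 mm high, origin under its centre; leave alone
There are look-alikes about, which are no part of the job. Leave any orange look-alike of the part that bears carrier_mid alone. Leave any purple look-alike of the case alone.

How it is judged:
By the outcome, as a careful person would: the job done as asked, in the order asked, and still so for the second after the job is handed in, with the robot touching nothing.
It also fails if it takes over 72 s, if anything falls off the work surface, if the arm or the gripper's body presses on something with over 40 N, if the wrist force passes 120 N, or if a joint passes its speed limit or range.

## Robot

A 6-joint arm with a two-finger parallel gripper is mounted at the origin on the work surface. World frame = base frame: x ahead of the robot, y to its left, z up, the work surface at z = 0. Lengths are in m, angles in degrees, forces in N, time in s.
With the tool pointing down it reaches from about 0.4 to 0.825 m from the base axis. Payload 7 kg.
Tool frame: the origin (TCP) lies on the centre line of the jaws, within the pads' length; the fingertips stand r.tip_reach ahead of it and the grasp point (between the pads) is the TCP (r.tip_reach is the distance from the TCP to the fingertips, in m); z points along the fingers, y is the line along which they close (so a half turn about z gives the same grasp; the last joint's range is limited). The gripper opens to 88 mm and grips with 3 to 60 N. Pads are 19 mm wide; open, the fingers measure 130 mm over their backs; the gripper's body (78 mm by 193 mm) begins 47 mm behind the grasp point.
Start: joints at [-55.113, 20.546, 0.682, 0, -70.136, -16.507], TCP at [0.213, -0.641, 0.246] pointing down, gripper open.
Joint ranges: [-176.03, 176.03], [-82.01, 121.73], [-58.28, 71.71], [-173.87, 95.51], [-174.79, -0.11], [-173.66, 173.66]. Speed limits (degrees/s): [136.94, 136.94, 172.46, 180, 180, 180].

## Interface

Orientations are given as [roll, pitch, yaw] about the fixed x, y, z axes, in that order (R = Rz(yaw) Ry(pitch) Rx(roll)).
In Python, from plant import sensors, cams, r gives the robot as it stands.
- The arm moves only by the tool drive_tool, never from a script. Its argument "rows" is a list of rows, each an object of numbers: "fingers": the gripper's target within -1 to 1 (fully open at 1, half-way at 0, shut at -1); "x", "y", "z": the shift along the tool's x, y, z in m; "spin": the turn about the tool's z in rad. A call has 1 to 10 rows; each row is the pose to reach, as a shift and turn from the pose commanded when the call began, along the tool's axes at that moment; what a row does not reach only later rows make up. A row lasts 1/8 s, in which the tool goes at most 62.5 mm and 10.7 degrees, less where a joint would pass 70% of its speed; a pose out of reach is approached as far as the arm can. A call with a gripper value outside its range is refused whole. The fingers move at their own pace and stop on an object; "newtons" is the grip in N (left out, the last holds). Time passes only in rows, so rows that repeat a pose let the fingers close. It gives the time, the measured TCP pose, the force, the opening and the grip force at its end, in the units of the state.
- sensors.get_state(): the state, without advancing time (a new reading comes with each control period).
- cams.capture(name): name is "scene" or "top"; returns a dict with "pixels" (420x560x3 uint8, red, green, blue), "intrinsics" (3x3 intrinsics, pixels), "eye" and "orientation" of the camera in the world. Camera axes: x right, y up, looking along -z (the intrinsics and any distortion apply to the point x, -y, -z); pixel columns grow to the right and rows downward; lengths in m; the calibration is good to about 2 mm. A picture is of the moment at which its call begins. There is no depth.
- r.close_job(): hands the job in; it is judged then, once.
The state is a dict: "time_s": time; "joints": joint angles; "qd": joint speeds; "joint_torque": joint torques, N m; "tcp_pos": TCP position; "eef_rot": TCP orientation; "contact_force": force on the tool from outside, world axes, zero at the start; "moment": the same for the moment, N m; "gripper_width": finger opening in m; "gripper_force": force on a finger pad.
Only numpy, scipy, OpenCV 4.12 (cv2) and the standard library are available. Lean on these libraries where they do the work, as an engineer would, in place of code of your own. Each camera call takes 0.05 s, during which the arm holds its last target. There are 200 camera calls.

## Working session

There is one attempt and no reset: what is moved stays moved. The work goes in short steps, Python scripts to look and compute and a tool call to move; the robot and the scene stay as the last step left them, time stands still between calls to the robot, and variables do not carry over. Pictures are saved under pics/ and viewed, at most 11 in all, crops included, and the job is handed in when it is done.

Besides the shell and the picture viewer there is one more tool, called after "Request:" as name([rows], argument=value, ...), one row to a line, values as JSON. drive_tool: Moves the arm, as the interface text tells. Its arguments: {"type":"object","properties":{"rows":{"type":"array"},"newtons":{"type":"number"}},"required":["rows"]}

```bash
mkdir -p pics; python3 - <<'E'
from plant import sensors,cams,r
import cv2,json
for n in("scene","top"):
    c=cams.capture(n);cv2.imwrite(f"pics/{n}0.png",cv2.resize(c["pixels"][:,:,::-1],(800,600),interpolation=cv2.INTER_CUBIC))
    print(n,c["intrinsics"],c["eye"],c["orientation"],[k for k in c])
print(sensors.get_state(),r.tip_reach)
E
```

```text
scene [[399.28522635   0.         280.02671422]
 [  0.         399.28522635 208.16797248]
 [  0.           0.           1.        ]] [1.34065334 0.14870607 0.79548424] [ 47.70746678  -1.07285904 104.75009156] ['pixels', 'intrinsics', 'eye', 'orientation']
top [[405.89997288   0.         278.78341746]
 [  0.         405.89997288 209.73427941]
 [  0.           0.           1.        ]] [ 0.37383942 -0.06042191  1.00135135] [ 11.73989108  -0.26469259 -88.80488899] ['pixels', 'intrinsics', 'eye', 'orientation']
{'time_s': 0.1, 'joints': array([-5.51134315e+01,  2.05872840e+01,  6.38578462e-01, -1.88697122e-02,
       -7.01350899e+01, -1.65069656e+01]), 'qd': array([-0.06065115, -0.04927876,  0.18315982,  0.08399311,  0.07331626,
       -0.10771156]), 'joint_torque': array([-1.48158804e-03, -5.84162915e+01,  2.93754637e+01,  7.01547280e+00,
        1.02365695e-02, -5.48153241e-05]), 'tcp_pos': array([ 0.21268829, -0.64018131,  0.24470994]), 'eef_rot': array([ 1.79914617e+02, -6.80277014e-03, -1.61626817e+02]), 'contact_force': array([ 0.13069714,  0.613294  , -0.31781663]), 'moment': array([-0.01947303,  0.00807095, -0.05227946]), 'gripper_force': 0.0, 'gripper_width': 0.08774065192083745} 0.019
```

View pics/top0.png

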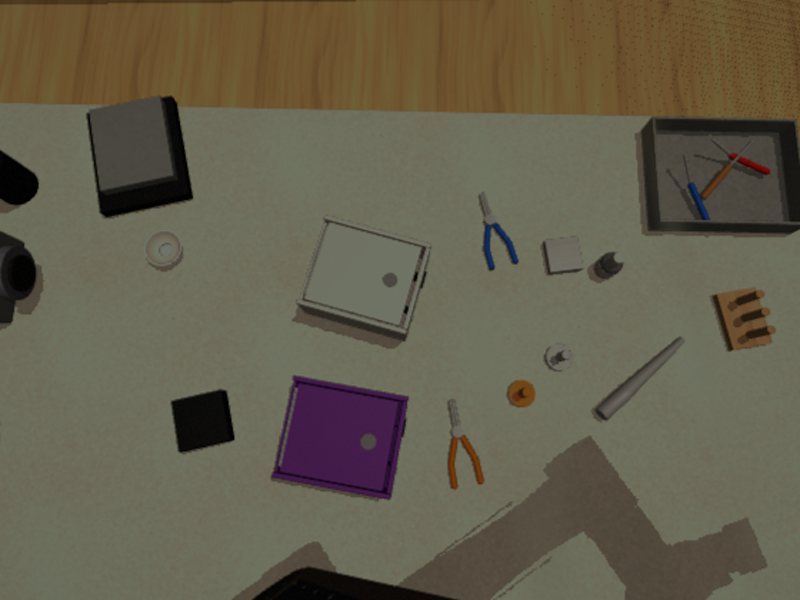

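View pics/scene0.png

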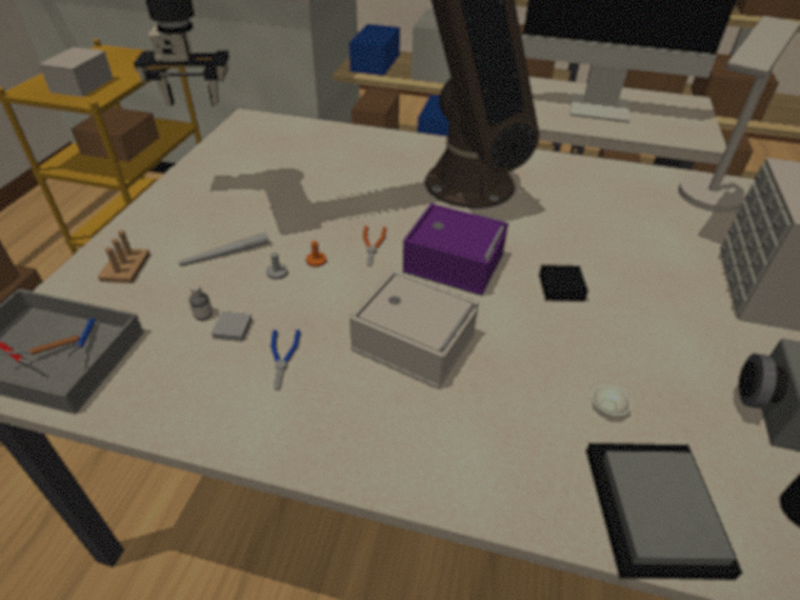

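Top view: white case with its disc at (390,280), latch side to the right. The steel carrier is at (558,357), with the orange look-alike at (521,393). I'll enlarge both.

```bash
cat > h.py <<'E'
from plant import sensors,cams,r
import cv2,numpy as np
from scipy.spatial.transform import Rotation as R
def rot(e): return R.from_euler('xyz',e,degrees=True).as_matrix()
def ray(c,u,v,z):
    K=c["intrinsics"];d=rot(c["orientation"])@np.array([(u-K[0,2])/K[0,0],-(v-K[1,2])/K[1,1],-1])
    e=np.array(c["eye"]);return e+d*(z-e[2])/d[2]
def proj(c,p):
    q=rot(c["orientation"]).T@(np.array(p)-c["eye"]);K=c["intrinsics"]
    return np.array([K[0,0]*q[0]/-q[2]+K[0,2],K[1,1]*-q[1]/-q[2]+K[1,2]])
def crop(c,u,v,w,h,s): return cv2.resize(c["pixels"][v:v+h,u:u+w,::-1],None,fx=s,fy=s,interpolation=cv2.INTER_CUBIC)
def bright(im): return cv2.convertScaleAbs(im,alpha=1.4)
def tool(p):  # world target -> shift in tool axes from the measured pose
    s=sensors.get_state();return rot(s["eef_rot"]).T@(np.array(p)-s["tcp_pos"])
E
python3 - <<'E'
from h import *
t=cams.capture("top");s=cams.capture("scene")
cv2.imwrite("pics/c1.png",bright(np.vstack([np.hstack([crop(t,200,145,110,96,3.6),crop(t,360,235,55,48,7.2)[:346]]),
 cv2.resize(np.hstack([crop(s,240,185,100,85,3.6),crop(s,175,165,60,51,6)]),(792,250))])[:600]))
E
```

```text
(no output)
```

View pics/c1.png

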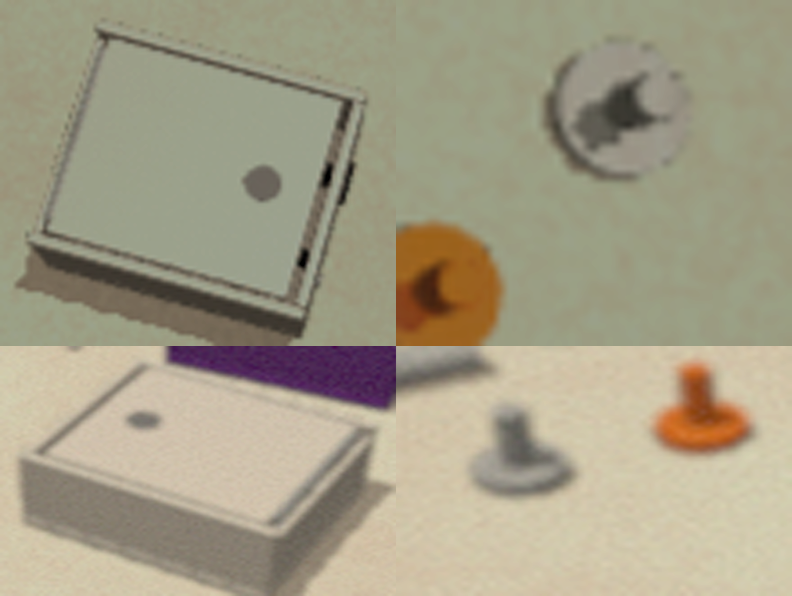

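In the top-left crop, the case's rim corners are at (100,25), (365,97), (305,312) and (28,238), with the disc at (262,183). In the top-right crop, the carrier's disc centre is at (621,108) and its stem top at (660,97).

```bash
python3 - <<'E'
from h import *
t=cams.capture("top")
P=[ray(t,200+a/3.6,145+b/3.6,.09) for a,b in[(100,25),(365,97),(305,312),(28,238)]]
A,B,C,D=P
for a,b in((A,B),(D,C),(A,D),(B,C)):
    d=b-a;print(np.linalg.norm(d),np.degrees(np.arctan2(d[1],d[0])))
c=np.mean(P,0);print("centre",c)
d=ray(t,200+262/3.6,145+183/3.6,.09);print("disc",d)
print("carrier",ray(t,360+225/7.2,235+108/7.2,.01),ray(t,360+264/7.2,235+97/7.2,.052))
# scene check: disc (144,420)->crop
s=cams.capture("scene")
sx=792/720;sy=250/306
print("disc scene",ray(s,240+144/sx/3.6,185+(420-346)/sy/3.6,.09),"stem scene",ray(s,175+(510-396)/sx/6,165+(411-346)/sy/6,.052))
E
```

```text
0.18011972951202407 -104.57413222954094
0.1823292601616092 -103.87808647975238
0.14874983480550255 164.74461056466933
0.14652500931700405 165.59301636472594
centre [ 0.60600516 -0.00560207  0.09      ]
disc [ 0.59576254 -0.04613001  0.09      ]
carrier [ 0.48529    -0.33798107  0.01      ] [ 0.48442951 -0.33906819  0.052     ]
disc scene [ 0.59729605 -0.04323551  0.09      ] stem scene [ 0.49002521 -0.33276409  0.052     ]
```

Request:
drive_tool([
  {"x": -0.552,"y": 0.4435,"z": 0.06,"spin": -1.0,"fingers": -1},
  {"x": -0.552,"y": 0.4435,"z": 0.06,"spin": -1.0,"fingers": -1},
  {"x": -0.552,"y": 0.4435,"z": 0.06,"spin": -1.0,"fingers": -1},
  {"x": -0.552,"y": 0.4435,"z": 0.06,"spin": -1.0,"fingers": -1},
  {"x": -0.552,"y": 0.4435,"z": 0.06,"spin": -1.0,"fingers": -1},
  {"x": -0.552,"y": 0.4435,"z": 0.06,"spin": -1.0,"fingers": -1},
  {"x": -0.552,"y": 0.4435,"z": 0.06,"spin": -1.0,"fingers": -1},
  {"x": -0.552,"y": 0.4435,"z": 0.06,"spin": -1.0,"fingers": -1},
  {"x": -0.552,"y": 0.4435,"z": 0.06,"spin": -1.0,"fingers": -1},
  {"x": -0.552,"y": 0.4435,"z": 0.06,"spin": -1.0,"fingers": -1},
], newtons=20)

```text
time_s: 1.55
tcp_pos: [0.5515, -0.1153, 0.193]
eef_rot: [-180.0, 0.0, -104.3]
contact_force: [1.2, -0.6, 0.9]
gripper_width: 0.0006
gripper_force: 0.0
```

Request:
drive_tool([
  {"x": -0.079,"y": -0.026,"z": 0.06,"fingers": -1},
  {"x": -0.079,"y": -0.026,"z": 0.06,"fingers": -1},
  {"x": -0.079,"y": -0.026,"z": 0.06,"fingers": -1},
  {"x": -0.079,"y": -0.026,"z": 0.06,"fingers": -1},
])

```text
invalid input
```

```bash
python3 - <<'E'
from h import *
s=sensors.get_state();print(s["tcp_pos"],s["contact_force"],s["time_s"])
t=cams.capture("top");print(proj(t,s["tcp_pos"]+[0,0,-.019]))
cv2.imwrite("pics/p1.png",bright(crop(t,190,130,150,120,5)))
E
```

```text
[ 0.55145306 -0.11532779  0.19297965] [ 1.20133963 -0.64794451  0.85014914] 1.55
[305.05724362 207.65188268]
```

View pics/p1.png

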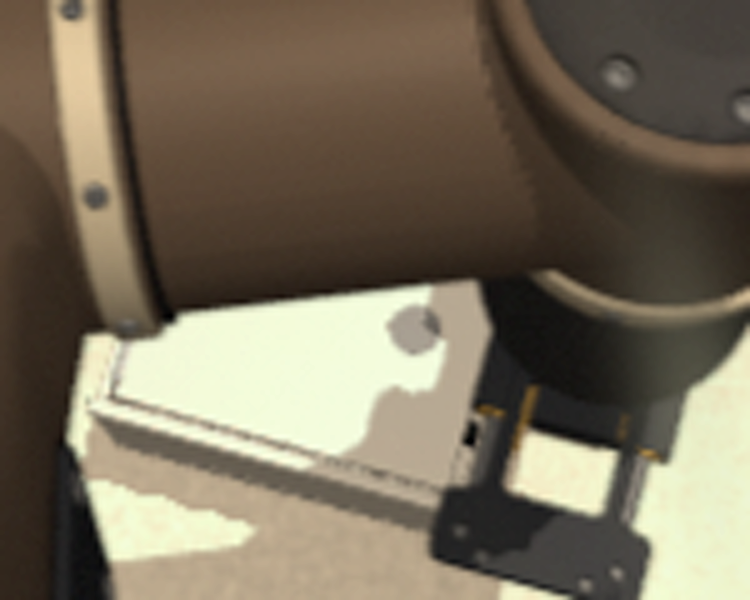

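The image shows the tool still on the -y side of the case; the disc is visible at crop (415,328). The move was refused, so I'll resend it with all the keys.

Request:
drive_tool([
  {"x": -0.079,"y": -0.026,"z": 0.06,"spin": 0.0,"fingers": -1},
  {"x": -0.079,"y": -0.026,"z": 0.06,"spin": 0.0,"fingers": -1},
  {"x": -0.079,"y": -0.026,"z": 0.06,"spin": 0.0,"fingers": -1},
  {"x": -0.079,"y": -0.026,"z": 0.06,"spin": 0.0,"fingers": -1},
], newtons=20)

```text
time_s: 2.1
tcp_pos: [0.5952, -0.0474, 0.133]
eef_rot: [180.0, -0.0, -104.3]
contact_force: [-0.2, -0.0, -0.1]
gripper_width: 0.0005
gripper_force: 0.0
```

```bash
python3 - <<'E'
from h import *
s=sensors.get_state();print(s["tcp_pos"],s["contact_force"],s["time_s"],s["joints"])
t=cams.capture("scene");print(proj(t,s["tcp_pos"]+[0,0,-.019])*800/560)
cv2.imwrite("pics/p2.png",bright(crop(t,0,0,560,420,800/560)))
E
```

```text
[ 0.59520401 -0.04740201  0.1329809 ] [-0.21275543 -0.01315004 -0.07825011] 2.1 [ 1.41900445e+01  1.87479464e+01 -1.78647093e+01  1.25948567e-02
 -5.34008751e+01 -2.84992945e+01]
[393.04499674 289.25498101]
```

View pics/p2.png

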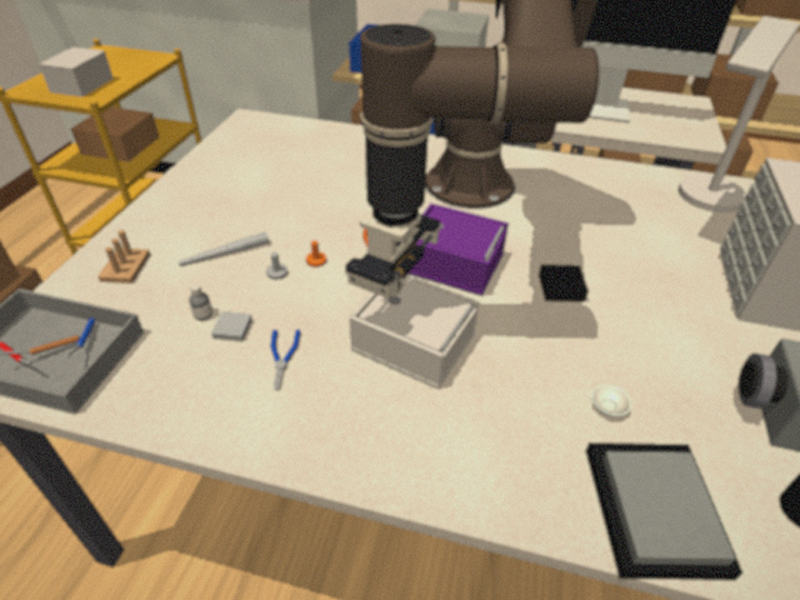

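Request:
drive_tool([
  {"x": 0,"y": 0,"z": 0.01,"spin": 0.0,"fingers": -1},
  {"x": 0,"y": 0,"z": 0.02,"spin": 0.0,"fingers": -1},
  {"x": 0,"y": 0,"z": 0.023,"spin": 0.0,"fingers": -1},
  {"x": 0,"y": 0,"z": 0.025,"spin": 0.0,"fingers": -1},
  {"x": 0,"y": 0,"z": 0.026,"spin": 0.0,"fingers": -1},
  {"x": 0,"y": 0,"z": 0.026,"spin": 0.0,"fingers": -1},
], newtons=20)

```text
time_s: 2.9
tcp_pos: [0.5954, -0.0473, 0.107]
eef_rot: [-180.0, -0.0, -104.3]
contact_force: [-1.2, -0.7, 2.3]
gripper_width: 0.0006
gripper_force: 1.2
```

Request:
drive_tool([
  {"x": 0,"y": 0,"z": 0.001,"spin": 0.0,"fingers": -1},
  {"x": 0,"y": 0,"z": 0.002,"spin": 0.0,"fingers": -1},
  {"x": 0,"y": 0,"z": 0.002,"spin": 0.0,"fingers": -1},
], newtons=20)

```text
time_s: 3.28
tcp_pos: [0.5954, -0.0472, 0.1048]
eef_rot: [-180.0, -0.0, -104.3]
contact_force: [-1.1, -1.6, 1.9]
gripper_width: 0.0004
gripper_force: 1.2
```

Request:
drive_tool([
  {"x": 0,"y": 0,"z": 0.001,"spin": 0.0,"fingers": -1},
  {"x": 0,"y": 0,"z": 0.0015,"spin": 0.0,"fingers": -1},
  {"x": 0,"y": 0,"z": 0.0015,"spin": 0.0,"fingers": -1},
], newtons=20)

```text
time_s: 3.65
tcp_pos: [0.5954, -0.0472, 0.1033]
eef_rot: [-180.0, 0.0, -104.3]
contact_force: [-0.2, -1.3, 2.4]
gripper_width: 0.0004
gripper_force: 1.2
```

Request:
drive_tool([
  {"x": 0,"y": 0,"z": 0.001,"spin": 0.0,"fingers": -1},
  {"x": 0,"y": 0,"z": 0.001,"spin": 0.0,"fingers": -1},
], newtons=20)

```text
time_s: 3.9
tcp_pos: [0.5954, -0.0472, 0.1023]
eef_rot: [-180.0, 0.0, -104.3]
contact_force: [-0.6, -1.1, 1.8]
gripper_width: 0.0008
gripper_force: 1.2
```

Request:
drive_tool([
  {"x": 0,"y": 0,"z": 0.001,"spin": 0.0,"fingers": -1},
  {"x": 0,"y": 0,"z": 0.001,"spin": 0.0,"fingers": -1},
], newtons=20)

```text
time_s: 4.15
tcp_pos: [0.5954, -0.0471, 0.1012]
eef_rot: [-180.0, 0.0, -104.3]
contact_force: [-0.3, -0.7, 2.5]
gripper_width: 0.0003
gripper_force: 1.2
```

Request:
drive_tool([
  {"x": 0,"y": 0,"z": 0.001,"spin": 0.0,"fingers": -1},
  {"x": 0,"y": 0,"z": 0.001,"spin": 0.0,"fingers": -1},
], newtons=20)

```text
time_s: 4.4
tcp_pos: [0.5954, -0.0471, 0.1003]
eef_rot: [-180.0, 0.0, -104.3]
contact_force: [0.2, -0.3, 2.6]
gripper_width: 0.0006
gripper_force: 1.2
```

Request:
drive_tool([
  {"x": 0,"y": 0,"z": 0.001,"spin": 0.0,"fingers": -1},
  {"x": 0,"y": 0,"z": 0.001,"spin": 0.0,"fingers": -1},
], newtons=20)

```text
time_s: 4.65
tcp_pos: [0.5954, -0.0471, 0.0993]
eef_rot: [-180.0, 0.0, -104.3]
contact_force: [0.7, -1.3, 1.7]
gripper_width: 0.0004
gripper_force: 1.2
```

Request:
drive_tool([
  {"x": 0,"y": 0,"z": 0.001,"spin": 0.0,"fingers": -1},
  {"x": 0,"y": 0,"z": 0.001,"spin": 0.0,"fingers": -1},
], newtons=20)

```text
time_s: 4.9
tcp_pos: [0.5954, -0.0471, 0.0982]
eef_rot: [-180.0, 0.0, -104.3]
contact_force: [1.3, -0.1, 2.3]
gripper_width: 0.0007
gripper_force: 1.2
```

Request:
drive_tool([
  {"x": 0,"y": 0,"z": 0.001,"spin": 0.0,"fingers": -1},
  {"x": 0,"y": 0,"z": 0.001,"spin": 0.0,"fingers": -1},
], newtons=20)

```text
time_s: 5.15
tcp_pos: [0.5954, -0.0471, 0.0974]
eef_rot: [-180.0, 0.0, -104.3]
contact_force: [0.2, 0.6, 4.0]
gripper_width: 0.0005
gripper_force: 1.7
```

Request:
drive_tool([
  {"x": 0,"y": 0,"z": 0.0006,"spin": 0.0,"fingers": -1},
  {"x": 0,"y": 0,"z": 0.0006,"spin": 0.0,"fingers": -1},
], newtons=20)

```text
time_s: 5.4
tcp_pos: [0.5955, -0.0471, 0.097]
eef_rot: [-180.0, 0.0, -104.3]
contact_force: [-1.1, 1.5, 6.2]
gripper_width: 0.0004
gripper_force: 2.7
```

Request:
drive_tool([
  {"x": 0,"y": 0,"z": 0.0007,"spin": 0.0,"fingers": -1},
  {"x": 0,"y": 0,"z": 0.0007,"spin": 0.0,"fingers": -1},
], newtons=20)

```text
time_s: 5.65
tcp_pos: [0.5955, -0.0471, 0.0967]
eef_rot: [-180.0, 0.0, -104.3]
contact_force: [-1.5, 0.5, 7.8]
gripper_width: 0.0003
gripper_force: 4.1
```

Request:
drive_tool([
  {"x": 0,"y": 0,"z": 0.0005,"spin": 0.0,"fingers": -1},
  {"x": 0,"y": 0,"z": 0.0005,"spin": 0.0,"fingers": -1},
  {"x": 0,"y": 0,"z": -0.01,"spin": 0,"fingers": -1},
  {"x": 0,"y": 0,"z": -0.025,"spin": 0,"fingers": -1},
  {"x": 0.02,"y": 0,"z": -0.05,"spin": 0,"fingers": -1},
  {"x": 0.06,"y": 0,"z": -0.08,"spin": 0,"fingers": -1},
  {"x": 0.11,"y": 0,"z": -0.11,"spin": 0,"fingers": -1},
  {"x": 0.16,"y": 0,"z": -0.13,"spin": 0,"fingers": -1},
], newtons=20)

```text
time_s: 6.65
tcp_pos: [0.5554, -0.2035, 0.2284]
eef_rot: [-179.9, 0.0, -104.3]
contact_force: [0.5, -0.0, -0.6]
gripper_width: 0.0008
gripper_force: 0.0
```

Request:
drive_tool([
  {"x": 0.05,"y": 0.011,"z": 0.03,"spin": 0,"fingers": -0.1},
  {"x": 0.1,"y": 0.022,"z": 0.06,"spin": 0,"fingers": -0.1},
  {"x": 0.146,"y": 0.0335,"z": 0.1,"spin": 0,"fingers": -0.1},
  {"x": 0.146,"y": 0.0335,"z": 0.1,"spin": 0,"fingers": -0.1},
  {"x": 0.146,"y": 0.0335,"z": 0.1,"spin": 0,"fingers": -0.1},
  {"x": 0.146,"y": 0.0335,"z": 0.1,"spin": 0,"fingers": -0.1},
], newtons=20)

```text
time_s: 7.4
tcp_pos: [0.4884, -0.335, 0.1274]
eef_rot: [-179.9, -0.0, -104.2]
contact_force: [0.3, -0.9, 0.4]
gripper_width: 0.039
gripper_force: 0.0
```

```bash
python3 - <<'E'
from h import *
s=sensors.get_state();p=s["tcp_pos"];print(p)
t=cams.capture("top");c=cams.capture("scene")
a=crop(t,160,100,200,150,3.95);b=crop(c,160,130,200,150,3.95)
im=bright(np.vstack([np.hstack([cv2.resize(a,(400,300)),cv2.resize(b,(400,300))]),np.hstack([cv2.resize(crop(t,240,150,80,60,5),(400,300)),cv2.resize(crop(c,165,150,80,60,5),(400,300))])]))
cv2.imwrite("pics/p3.png",im)
print(proj(c,p),proj(c,p-[0,0,.019]))
E
```

```text
[ 0.48840789 -0.33495949  0.12738309]
[188.4069426  157.06561347] [189.29424337 162.46634127]
```

View pics/p3.png

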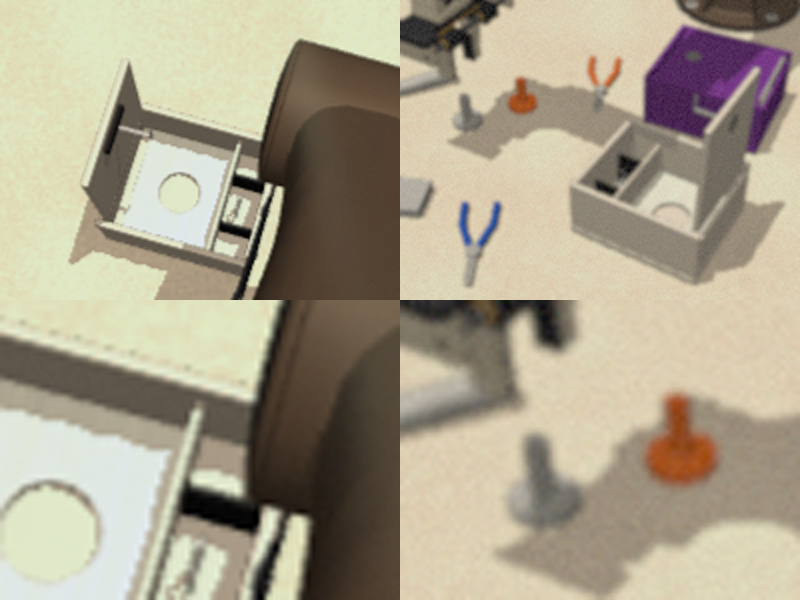

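The lid stands open and the seat hole shows at (180,194) in the top-left crop. The carrier's stem top is at (537,440) in the bottom-right crop.

```bash
python3 - <<'E'
from h import *
t=cams.capture("top");c=cams.capture("scene")
# seat: fit by bright blob in top image
print("seat eye",ray(t,249.6,196.7,.02))
print("seat scene eye",ray(c,160+670/2-200,130+207/2,.02))
# carrier: difference approach from the picture: stem top
print("stem",ray(c,165+137/5,150+138/5,.052))
print("base centre",ray(c,165+143/5,150+197/5,.010))
for p in([.4855,-.338,.052],[.4855,-.338,.01]): print(proj(c,p))
E
```

```text
seat eye [0.60932714 0.01249758 0.02      ]
seat scene eye [0.59966478 0.01046708 0.02      ]
stem [ 0.486961   -0.33371421  0.052     ]
base centre [ 0.49182061 -0.33342875  0.01      ]
[191.27711959 177.06810942]
[193.06265566 187.87787434]
```

Request:
drive_tool([
  {"x": 0.002,"y": 0.002,"z": 0.03,"spin": 0,"fingers": -0.1},
  {"x": 0.002,"y": 0.002,"z": 0.06,"spin": 0,"fingers": -0.1},
  {"x": 0.002,"y": 0.002,"z": 0.085,"spin": 0,"fingers": -0.1},
  {"x": 0.002,"y": 0.002,"z": 0.085,"spin": 0,"fingers": -0.1},
  {"x": 0.002,"y": 0.002,"z": 0.085,"spin": 0,"fingers": -0.1},
], newtons=20)

```text
time_s: 8.22
tcp_pos: [0.4855, -0.3369, 0.0421]
eef_rot: [-179.9, -0.0, -104.3]
contact_force: [0.3, -0.9, 1.1]
gripper_width: 0.0395
gripper_force: 0.0
```

```bash
python3 - <<'E'
from h import *
s=sensors.get_state();p=s["tcp_pos"];print(p,s["contact_force"])
t=cams.capture("top");c=cams.capture("scene")
im=bright(np.hstack([crop(t,365,215,60,80,6.6),crop(c,160,140,60,80,6.6)]))
cv2.imwrite("pics/p4.png",im)
print(proj(t,p-[0,0,.019]),proj(c,p-[0,0,.019]))
E
```

```text
[ 0.48553426 -0.33693838  0.04205512] [ 0.28704442 -0.8513035   1.06229074]
[392.30584558 249.31514056] [192.83449676 184.63881185]
```

View pics/p4.png

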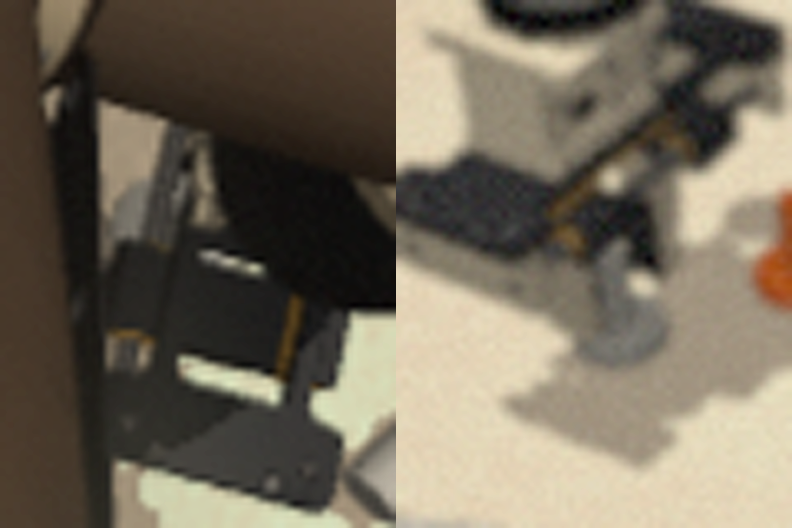

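The stem stands between the two fingers (about (615,270) in the right half), with the orange piece clear. I'll close and lift.

Request:
drive_tool([
  {"x": 0,"y": 0,"z": 0,"spin": 0,"fingers": -1},
  {"x": 0,"y": 0,"z": 0,"spin": 0,"fingers": -1},
  {"x": 0,"y": 0,"z": 0,"spin": 0,"fingers": -1},
  {"x": 0,"y": 0,"z": 0,"spin": 0,"fingers": -1},
], newtons=25)

```text
time_s: 8.82
tcp_pos: [0.485, -0.337, 0.0413]
eef_rot: [-180.0, -0.0, -104.3]
contact_force: [0.2, 0.5, 3.2]
gripper_width: 0.0151
gripper_force: 25.0
```

Request:
drive_tool([
  {"x": 0,"y": 0,"z": -0.04,"spin": 0,"fingers": -1},
  {"x": 0,"y": 0,"z": -0.09,"spin": 0,"fingers": -1},
  {"x": -0.05,"y": -0.005,"z": -0.13,"spin": 0,"fingers": -1},
  {"x": -0.1,"y": -0.01,"z": -0.13,"spin": 0,"fingers": -1},
  {"x": -0.15,"y": -0.015,"z": -0.13,"spin": 0,"fingers": -1},
  {"x": -0.2,"y": -0.02,"z": -0.13,"spin": 0,"fingers": -1},
  {"x": -0.25,"y": -0.025,"z": -0.13,"spin": 0,"fingers": -1},
  {"x": -0.3,"y": -0.03,"z": -0.13,"spin": 0,"fingers": -1},
  {"x": -0.34,"y": -0.034,"z": -0.13,"spin": 0,"fingers": -1},
  {"x": -0.369,"y": -0.034,"z": -0.13,"spin": 0,"fingers": -1},
], newtons=25)

```text
time_s: 10.07
tcp_pos: [0.609, 0.014, 0.1704]
eef_rot: [179.9, -0.0, -104.3]
contact_force: [0.1, -0.2, -0.8]
gripper_width: 0.0155
gripper_force: 25.0
```

Request:
drive_tool([
  {"x": 0,"y": 0,"z": 0,"spin": 0,"fingers": -1},
  {"x": 0,"y": 0,"z": 0,"spin": 0,"fingers": -1},
], newtons=25)

```text
time_s: 10.32
tcp_pos: [0.6084, 0.0121, 0.1705]
eef_rot: [179.9, -0.0, -104.3]
contact_force: [0.3, -0.1, -1.4]
gripper_width: 0.0153
gripper_force: 25.0
```

```bash
python3 - <<'E'
from h import *
s=sensors.get_state();p=s["tcp_pos"];print(p,s["contact_force"],s["eef_rot"],s["time_s"])
t=cams.capture("top");c=cams.capture("scene")
im=bright(np.hstack([crop(t,200,140,100,132,4),crop(c,240,130,100,132,4)]))
cv2.imwrite("pics/p5.png",im)
print("carrier underside in scene crop",(proj(c,p-[0,0,.042])-[240,130])*4,"seat",(proj(c,[.6095,.0123,.02])-[240,130])*4, "top seat",(proj(t,[.6095,.0123,.02])-[200,140])*4)
E
```

```text
[0.60835957 0.0120528  0.17049471] [ 0.28069905 -0.06147955 -1.36718519] [ 1.79936514e+02 -2.96302536e-02 -1.04315794e+02] 10.325
carrier underside in scene crop [226.92788834 303.24678455] seat [219.32259281 424.69527647] top seat [198.72780762 226.53627402]
```

View pics/p5.png

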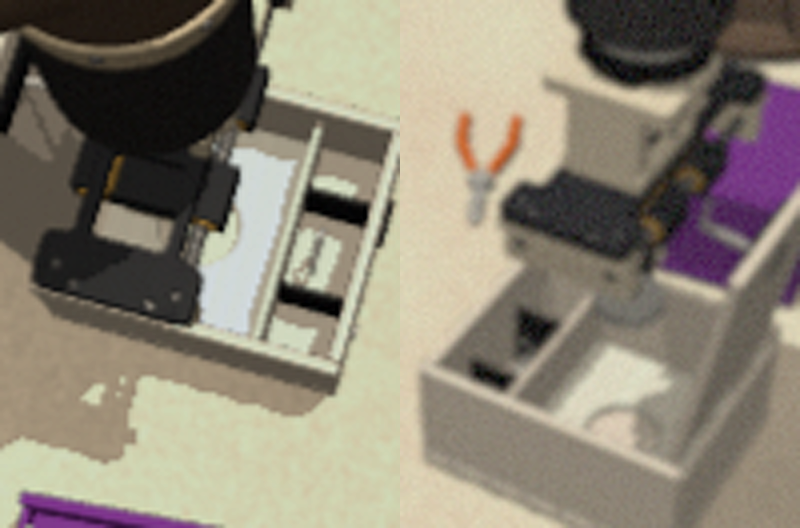

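The carrier's disc is at crop (628,305), against a predicted (627,303). The visible seat is centred near (620,425), against (619,425). They're aligned, so I'll lower it.

Request:
drive_tool([
  {"x": 0,"y": -0.0008,"z": 0.02,"spin": 0,"fingers": -1},
  {"x": 0,"y": -0.0008,"z": 0.045,"spin": 0,"fingers": -1},
  {"x": 0,"y": -0.0008,"z": 0.07,"spin": 0,"fingers": -1},
  {"x": 0,"y": -0.0008,"z": 0.09,"spin": 0,"fingers": -1},
  {"x": 0,"y": -0.0008,"z": 0.1,"spin": 0,"fingers": -1},
  {"x": 0,"y": -0.0008,"z": 0.105,"spin": 0,"fingers": -1},
  {"x": 0,"y": -0.0008,"z": 0.105,"spin": 0,"fingers": -1},
], newtons=25)

```text
time_s: 11.3
tcp_pos: [0.6099, 0.0119, 0.0663]
eef_rot: [-180.0, 0.0, -104.3]
contact_force: [0.4, 0.7, -0.4]
gripper_width: 0.0156
gripper_force: 25.0
```

Request:
drive_tool([
  {"x": 0,"y": 0,"z": 0.002,"spin": 0,"fingers": -1},
  {"x": 0,"y": 0,"z": 0.004,"spin": 0,"fingers": -1},
  {"x": 0,"y": 0,"z": 0.005,"spin": 0,"fingers": -1},
  {"x": 0,"y": 0,"z": 0.005,"spin": 0,"fingers": -1},
], newtons=25)

```text
time_s: 11.8
tcp_pos: [0.6098, 0.0121, 0.0612]
eef_rot: [-180.0, 0.0, -104.3]
contact_force: [-0.1, 0.3, 0.0]
gripper_width: 0.0154
gripper_force: 25.0
```

Request:
drive_tool([
  {"x": 0,"y": 0,"z": 0.0015,"spin": 0,"fingers": -1},
  {"x": 0,"y": 0,"z": 0.003,"spin": 0,"fingers": -1},
  {"x": 0,"y": 0,"z": 0.003,"spin": 0,"fingers": -1},
], newtons=25)

```text
time_s: 12.18
tcp_pos: [0.6101, 0.0123, 0.058]
eef_rot: [-180.0, 0.0, -104.3]
contact_force: [1.5, 1.2, -2.1]
gripper_width: 0.0152
gripper_force: 25.0
```

Request:
drive_tool([
  {"x": 0,"y": 0,"z": 0.0015,"spin": 0,"fingers": -1},
  {"x": 0,"y": 0,"z": 0.003,"spin": 0,"fingers": -1},
  {"x": 0,"y": 0,"z": 0.0035,"spin": 0,"fingers": -1},
  {"x": 0,"y": 0,"z": 0.0035,"spin": 0,"fingers": -1},
], newtons=25)

```text
time_s: 12.68
tcp_pos: [0.6101, 0.0122, 0.0546]
eef_rot: [-180.0, 0.0, -104.3]
contact_force: [2.2, 2.6, 0.2]
gripper_width: 0.0152
gripper_force: 25.0
```

Request:
drive_tool([
  {"x": 0,"y": 0,"z": 0.001,"spin": 0,"fingers": -1},
  {"x": 0,"y": 0,"z": 0.0015,"spin": 0,"fingers": -1},
  {"x": 0,"y": 0,"z": 0.0015,"spin": 0,"fingers": -1},
], newtons=25)

```text
time_s: 13.05
tcp_pos: [0.6101, 0.0123, 0.0534]
eef_rot: [-180.0, 0.0, -104.3]
contact_force: [3.3, 3.8, 2.7]
gripper_width: 0.0152
gripper_force: 25.0
```

Request:
drive_tool([
  {"x": 0,"y": 0,"z": 0,"spin": 0,"fingers": -0.3},
  {"x": 0,"y": 0,"z": 0,"spin": 0,"fingers": -0.3},
  {"x": 0,"y": 0,"z": 0,"spin": 0,"fingers": -0.3},
  {"x": 0,"y": 0,"z": 0,"spin": 0,"fingers": -0.3},
], newtons=25)

```text
time_s: 13.55
tcp_pos: [0.6093, 0.0119, 0.0527]
eef_rot: [180.0, -0.0, -104.3]
contact_force: [-0.4, 0.6, -0.1]
gripper_width: 0.0301
gripper_force: 0.0
```

Request:
drive_tool([
  {"x": 0,"y": 0,"z": -0.01,"spin": 0,"fingers": -0.3},
  {"x": 0,"y": 0,"z": -0.04,"spin": 0,"fingers": -0.3},
  {"x": 0,"y": 0,"z": -0.09,"spin": 0,"fingers": -0.3},
  {"x": 0,"y": 0,"z": -0.15,"spin": 0,"fingers": -0.3},
  {"x": 0,"y": 0,"z": -0.2,"spin": 0,"fingers": -1},
  {"x": 0,"y": 0,"z": -0.25,"spin": 0,"fingers": -1},
  {"x": 0,"y": 0,"z": -0.25,"spin": 0,"fingers": -1},
], newtons=20)

```text
time_s: 14.42
tcp_pos: [0.6114, 0.0122, 0.309]
eef_rot: [-179.5, 0.2, -104.3]
contact_force: [0.9, 0.1, -0.9]
gripper_width: 0.0062
gripper_force: 0.0
```

```bash
python3 - <<'E'
from h import *
s=sensors.get_state();p=s["tcp_pos"];print(p,s["contact_force"],s["time_s"])
t=cams.capture("top");c=cams.capture("scene")
im=bright(np.hstack([crop(t,200,140,100,132,4),crop(c,240,130,100,132,4)]))
cv2.imwrite("pics/p6.png",im)
E
```

```text
[0.61139418 0.0121513  0.30897009] [ 0.91695415  0.07028912 -0.87667472] 14.425
```

View pics/p6.png

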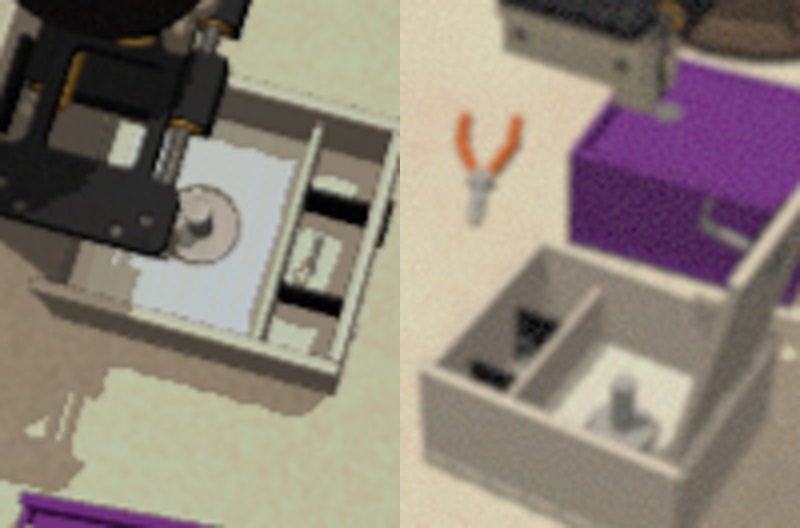

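The carrier stands upright in the seat and has been released. Next I'll pass over the lid to its back side.

Request:
drive_tool([
  {"x": 0,"y": 0,"z": 0,"spin": 0,"fingers": -1},
  {"x": -0.04,"y": 0,"z": 0,"spin": 0,"fingers": -1},
  {"x": -0.09,"y": 0,"z": 0,"spin": 0,"fingers": -1},
  {"x": -0.13,"y": 0,"z": 0,"spin": 0,"fingers": -1},
  {"x": -0.13,"y": 0,"z": 0,"spin": 0,"fingers": -1},
  {"x": -0.13,"y": 0,"z": 0.03,"spin": 0,"fingers": -1},
  {"x": -0.13,"y": 0,"z": 0.06,"spin": 0,"fingers": -1},
  {"x": -0.13,"y": 0,"z": 0.07,"spin": 0,"fingers": -1},
  {"x": -0.13,"y": 0,"z": 0.07,"spin": 0,"fingers": -1},
], newtons=20)

```text
time_s: 15.65
tcp_pos: [0.6416, 0.1375, 0.2325]
eef_rot: [179.9, -0.1, -104.3]
contact_force: [0.5, 0.3, 0.9]
gripper_width: 0.0003
gripper_force: 0.0
```

```bash
python3 - <<'E'
from h import *
s=sensors.get_state();p=s["tcp_pos"];print(p,s["contact_force"],s["time_s"])
y=np.array([np.sin(np.radians(14.3)),np.cos(np.radians(14.3))])
print("case y",18+1e3*(p[:2]-[.6098,.0121])@y)
t=cams.capture("top");c=cams.capture("scene")
im=bright(np.hstack([crop(t,180,120,100,132,4),crop(c,260,90,100,132,4)]))
cv2.imwrite("pics/p7.png",im)
E
```

```text
[0.64164757 0.13746666 0.23246283] [0.54661704 0.32228278 0.91674653] 15.65
case y 147.3485857108754
```

View pics/p7.png

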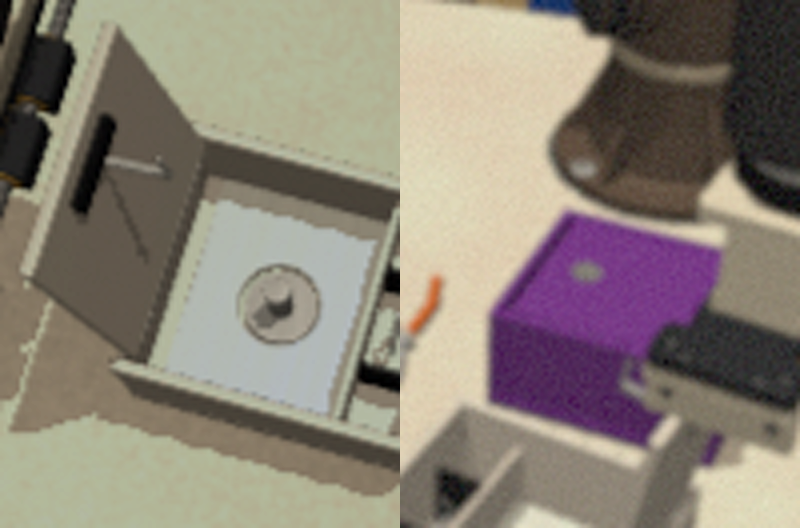

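The carrier is well seated, and the fingers are behind the lid with a gap. I'll swing the lid over.

Request:
drive_tool([
  {"x": 0.01,"y": 0,"z": 0,"spin": 0,"fingers": -1},
  {"x": 0.02,"y": 0,"z": 0,"spin": 0,"fingers": -1},
  {"x": 0.03,"y": 0,"z": 0,"spin": 0,"fingers": -1},
  {"x": 0.04,"y": 0,"z": 0,"spin": 0,"fingers": -1},
  {"x": 0.05,"y": 0,"z": 0.002,"spin": 0,"fingers": -1},
  {"x": 0.06,"y": 0,"z": 0.003,"spin": 0,"fingers": -1},
  {"x": 0.07,"y": 0,"z": 0.004,"spin": 0,"fingers": -1},
  {"x": 0.08,"y": 0,"z": 0.005,"spin": 0,"fingers": -1},
  {"x": 0.09,"y": 0,"z": 0.008,"spin": 0,"fingers": -1},
  {"x": 0.1,"y": 0,"z": 0.011,"spin": 0,"fingers": -1},
], newtons=20)

```text
time_s: 17.0
tcp_pos: [0.6168, 0.0405, 0.2217]
eef_rot: [180.0, -0.0, -104.3]
contact_force: [0.9, 3.6, 0.7]
gripper_width: 0.0002
gripper_force: 1.0
```

Request:
drive_tool([
  {"x": 0.007,"y": 0,"z": 0.003,"spin": 0,"fingers": -1},
  {"x": 0.014,"y": 0,"z": 0.0065,"spin": 0,"fingers": -1},
  {"x": 0.021,"y": 0,"z": 0.0105,"spin": 0,"fingers": -1},
  {"x": 0.028,"y": 0,"z": 0.015,"spin": 0,"fingers": -1},
  {"x": 0.035,"y": 0,"z": 0.0205,"spin": 0,"fingers": -1},
  {"x": 0.041,"y": 0,"z": 0.0255,"spin": 0,"fingers": -1},
  {"x": 0.047,"y": 0,"z": 0.032,"spin": 0,"fingers": -1},
  {"x": 0.052,"y": 0,"z": 0.038,"spin": 0,"fingers": -1},
  {"x": 0.057,"y": 0,"z": 0.044,"spin": 0,"fingers": -1},
  {"x": 0.061,"y": 0,"z": 0.051,"spin": 0,"fingers": -1},
], newtons=20)

```text
time_s: 18.25
tcp_pos: [0.6021, -0.0184, 0.1707]
eef_rot: [-180.0, -0.0, -104.3]
contact_force: [-0.9, 1.3, 2.9]
gripper_width: 0.0003
gripper_force: 1.1
```

Request:
drive_tool([
  {"x": 0.005,"y": 0,"z": 0.007,"spin": 0,"fingers": -1},
  {"x": 0.01,"y": 0,"z": 0.014,"spin": 0,"fingers": -1},
  {"x": 0.015,"y": 0,"z": 0.021,"spin": 0,"fingers": -1},
  {"x": 0.019,"y": 0,"z": 0.028,"spin": 0,"fingers": -1},
  {"x": 0.022,"y": 0,"z": 0.034,"spin": 0,"fingers": -1},
  {"x": 0.025,"y": 0,"z": 0.04,"spin": 0,"fingers": -1},
  {"x": 0.027,"y": 0,"z": 0.045,"spin": 0,"fingers": -1},
  {"x": 0.028,"y": 0,"z": 0.049,"spin": 0,"fingers": -1},
  {"x": 0.029,"y": 0,"z": 0.053,"spin": 0,"fingers": -1},
  {"x": 0.029,"y": 0,"z": 0.053,"spin": 0,"fingers": -1},
], newtons=20)

```text
time_s: 19.5
tcp_pos: [0.5946, -0.0463, 0.1177]
eef_rot: [180.0, -0.0, -104.3]
contact_force: [-0.2, 1.0, 1.8]
gripper_width: 0.0005
gripper_force: 0.9
```

Now the press: flush is at a TCP height of about 0.109, so the stop lies between about 0.104 and 0.093.

Request:
drive_tool([
  {"x": 0,"y": 0,"z": 0.002,"spin": 0,"fingers": -1},
  {"x": 0,"y": 0,"z": 0.004,"spin": 0,"fingers": -1},
  {"x": 0,"y": 0,"z": 0.006,"spin": 0,"fingers": -1},
  {"x": 0,"y": 0,"z": 0.008,"spin": 0,"fingers": -1},
  {"x": 0,"y": 0,"z": 0.009,"spin": 0,"fingers": -1},
  {"x": 0,"y": 0,"z": 0.01,"spin": 0,"fingers": -1},
  {"x": 0,"y": 0,"z": 0.01,"spin": 0,"fingers": -1},
], newtons=20)

```text
time_s: 20.38
tcp_pos: [0.5948, -0.0461, 0.1079]
eef_rot: [180.0, -0.0, -104.3]
contact_force: [-1.1, -1.0, 2.4]
gripper_width: 0.0004
gripper_force: 1.2
```

Request:
drive_tool([
  {"x": 0,"y": 0,"z": 0.001,"spin": 0,"fingers": -1},
  {"x": 0,"y": 0,"z": 0.002,"spin": 0,"fingers": -1},
  {"x": 0,"y": 0,"z": 0.002,"spin": 0,"fingers": -1},
], newtons=20)

```text
time_s: 20.75
tcp_pos: [0.5948, -0.0461, 0.1059]
eef_rot: [180.0, -0.0, -104.3]
contact_force: [-1.3, -2.1, 1.5]
gripper_width: 0.0003
gripper_force: 1.2
```

Request:
drive_tool([
  {"x": 0,"y": 0,"z": 0.001,"spin": 0,"fingers": -1},
  {"x": 0,"y": 0,"z": 0.001,"spin": 0,"fingers": -1},
])

```text
time_s: 21.0
tcp_pos: [0.5948, -0.0461, 0.1049]
eef_rot: [180.0, -0.0, -104.3]
contact_force: [-0.7, -1.8, 2.6]
gripper_width: 0.0004
gripper_force: 1.2
```

Request:
drive_tool([
  {"x": 0,"y": 0,"z": 0.001,"spin": 0,"fingers": -1},
  {"x": 0,"y": 0,"z": 0.001,"spin": 0,"fingers": -1},
])

```text
time_s: 21.25
tcp_pos: [0.5949, -0.046, 0.1039]
eef_rot: [180.0, 0.0, -104.3]
contact_force: [-1.8, -1.6, 2.5]
gripper_width: 0.0002
gripper_force: 1.2
```

Request:
drive_tool([
  {"x": 0,"y": 0,"z": 0.001,"spin": 0,"fingers": -1},
  {"x": 0,"y": 0,"z": 0.001,"spin": 0,"fingers": -1},
])

```text
time_s: 21.5
tcp_pos: [0.5948, -0.046, 0.1029]
eef_rot: [180.0, -0.0, -104.3]
contact_force: [-0.4, -1.1, 2.1]
gripper_width: 0.0006
gripper_force: 1.2
```

Request:
drive_tool([
  {"x": 0,"y": 0,"z": 0.001,"spin": 0,"fingers": -1},
  {"x": 0,"y": 0,"z": 0.001,"spin": 0,"fingers": -1},
])

```text
time_s: 21.75
tcp_pos: [0.5948, -0.046, 0.1019]
eef_rot: [180.0, 0.0, -104.3]
contact_force: [-1.3, -1.7, 1.5]
gripper_width: 0.0002
gripper_force: 1.2
```

Request:
drive_tool([
  {"x": 0,"y": 0,"z": 0.001,"spin": 0,"fingers": -1},
  {"x": 0,"y": 0,"z": 0.001,"spin": 0,"fingers": -1},
])

```text
time_s: 22.0
tcp_pos: [0.5948, -0.046, 0.1009]
eef_rot: [180.0, 0.0, -104.3]
contact_force: [-2.0, -1.6, 2.1]
gripper_width: 0.0007
gripper_force: 1.2
```

Request:
drive_tool([
  {"x": 0,"y": 0,"z": 0.001,"spin": 0,"fingers": -1},
  {"x": 0,"y": 0,"z": 0.001,"spin": 0,"fingers": -1},
])

```text
time_s: 22.25
tcp_pos: [0.5949, -0.046, 0.0999]
eef_rot: [180.0, 0.0, -104.3]
contact_force: [-1.4, 0.0, 3.2]
gripper_width: 0.0002
gripper_force: 1.2
```

Request:
drive_tool([
  {"x": 0,"y": 0,"z": 0.001,"spin": 0,"fingers": -1},
  {"x": 0,"y": 0,"z": 0.001,"spin": 0,"fingers": -1},
])

```text
time_s: 22.5
tcp_pos: [0.5949, -0.046, 0.0989]
eef_rot: [-180.0, 0.0, -104.3]
contact_force: [-0.3, -0.1, 2.5]
gripper_width: 0.0003
gripper_force: 1.2
```

Request:
drive_tool([
  {"x": 0,"y": 0,"z": 0.001,"spin": 0,"fingers": -1},
  {"x": 0,"y": 0,"z": 0.001,"spin": 0,"fingers": -1},
])

```text
time_s: 22.75
tcp_pos: [0.5949, -0.046, 0.0979]
eef_rot: [-180.0, 0.0, -104.3]
contact_force: [-1.2, 0.2, 3.0]
gripper_width: 0.001
gripper_force: 1.2
```

Request:
drive_tool([
  {"x": 0,"y": 0,"z": 0.001,"spin": 0,"fingers": -1},
  {"x": 0,"y": 0,"z": 0.001,"spin": 0,"fingers": -1},
])

```text
time_s: 23.0
tcp_pos: [0.5949, -0.0459, 0.0971]
eef_rot: [-180.0, 0.0, -104.3]
contact_force: [-1.8, 0.8, 3.6]
gripper_width: 0.0005
gripper_force: 1.9
```

Gripper force is rising, so I've met the stop. Smaller steps now.

Request:
drive_tool([
  {"x": 0,"y": 0,"z": 0.001,"spin": 0,"fingers": -1},
  {"x": 0,"y": 0,"z": 0.001,"spin": 0,"fingers": -1},
])

```text
time_s: 23.25
tcp_pos: [0.595, -0.0459, 0.0965]
eef_rot: [-180.0, 0.0, -104.3]
contact_force: [-3.1, 1.3, 7.6]
gripper_width: 0.0011
gripper_force: 3.7
```

Request:
drive_tool([
  {"x": 0,"y": 0,"z": 0.0006,"spin": 0,"fingers": -1},
  {"x": 0,"y": 0,"z": 0.0006,"spin": 0,"fingers": -1},
])

```text
time_s: 23.5
tcp_pos: [0.595, -0.0459, 0.0962]
eef_rot: [-180.0, 0.0, -104.3]
contact_force: [-4.8, 2.7, 11.2]
gripper_width: 0.0007
gripper_force: 4.9
```

Request:
drive_tool([
  {"x": 0,"y": 0,"z": -0.004,"spin": 0,"fingers": -1},
  {"x": 0,"y": 0,"z": -0.008,"spin": 0,"fingers": -1},
  {"x": 0,"y": 0,"z": -0.012,"spin": 0,"fingers": -1},
  {"x": 0,"y": 0,"z": -0.016,"spin": 0,"fingers": -1},
  {"x": 0.01,"y": 0,"z": -0.05,"spin": 0,"fingers": -1},
  {"x": 0.06,"y": 0,"z": -0.1,"spin": 0,"fingers": -1},
  {"x": 0.12,"y": 0,"z": -0.13,"spin": 0,"fingers": -1},
  {"x": 0.18,"y": 0,"z": -0.14,"spin": 0,"fingers": -1},
  {"x": 0.18,"y": 0,"z": -0.14,"spin": 0,"fingers": -1},
  {"x": 0.18,"y": 0,"z": -0.14,"spin": 0,"fingers": -1},
])

```text
time_s: 24.75
tcp_pos: [0.55, -0.2211, 0.2352]
eef_rot: [180.0, 0.0, -104.4]
contact_force: [-0.1, -0.3, -0.9]
gripper_width: 0.0005
gripper_force: 0.0
```

```bash
python3 - <<'E'
from h import *
s=sensors.get_state();print(s["tcp_pos"],s["contact_force"],s["time_s"])
c=cams.capture("scene")
cv2.imwrite("pics/p8.png",bright(crop(c,150,100,250,190,3.1)))
E
```

```text
[ 0.54997506 -0.22106407  0.23524218] [-0.08748956 -0.28321417 -0.94628855] 24.75
```

View pics/p8.png

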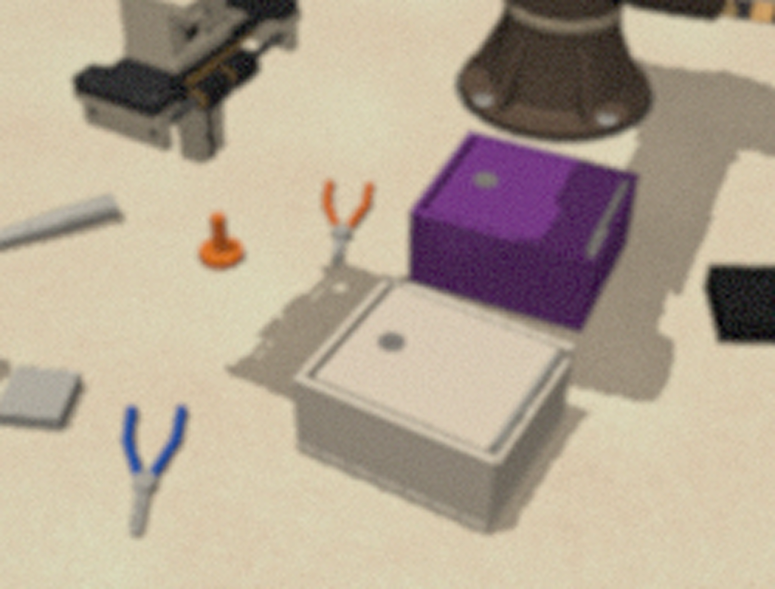

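The lid is shut and flush with the rim (disc at (390,341)), the arm is clear, and the orange piece and pliers are where they were. Handing in.

```bash
python3 -c "
from plant import r
print(r.close_job())"
```

```text
the job is handed in; nothing more can be done
None
```

The steel carrier is down in the round seat and released, the lid is latched shut and flush, and the job was handed in at about 25 s, with a highest lid-force reading of about 11 N (limit about 16 N).

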